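Touch the blue-dotted rack lid shut

ROBOT

A 6-joint arm with a two-finger parallel gripper is mounted at the origin on the work surface. World frame = base frame: x ahead of the robot, y to its left, z up, the work surface at z = 0. Lengths are in mm, angles in rad, forces in N, time in s.
With the tool pointing down it reaches from about 350 to 875 mm from the base axis. Payload 4.2 kg.
Tool frame: the origin (TCP) lies midway between the tips of the shut fingers; the grasp point (between the pads) lies 19 mm behind it; z points along the fingers, y is the direction in which the jaws open and shut (so a half turn about z gives the same grasp; the last joint's range is limited). The gripper opens to 85 mm and grips with 20 to 120 N. Pads are 22 mm wide; open, the fingers measure 114 mm over their backs; the gripper's body (76 mm by 85 mm) begins 54 mm behind the grasp point. The pads swing forward as they close: fully open they stand 13 mm farther back than shut.
Start: joints at [-1.047, 0.385, 0.008, 0, -1.194, -0.259], TCP at [163.589, -603.19, 231.312] pointing down, gripper open.
Joint ranges: [-3.14, 3.14], [-1.21, 2.06], [-1.07, 1.41], [-3.16, 2.05], [-2.99, -0.16], [-3.1, 3.1]. Speed limits (rad/s): [2.79, 2.79, 3.14, 3.14, 3.14, 3.14].

INTERFACE

Orientations are given as a unit quaternion [x, y, z, w].
In Python, from bench import arm gives the robot as it stands.
- The arm moves only by the tool servo_tool, never from a script. Its argument "rows" is a list of rows, each an object of numbers: "fingers": the finger opening in cm, from 0 to 8.54; "x", "y", "z": the shift along the tool's x, y, z in cm; "turn": the turn about the tool's z in degrees. A call has 1 to 10 rows; each row shifts and turns the commanded pose from where the row before left it, along the tool's axes as they then stand; what a row does not reach is not made up. A row lasts 1/12 s, in which the tool goes at most 41.7 mm and 7.16 degrees, less where a joint would pass 70% of its speed; a pose out of reach is approached as far as the arm can. A call is refused whole if a number of a shift passes 4.17 or a number of a turn 7.16, either way. A call with a gripper value outside its range is refused whole. The fingers move at their own pace and stop on an object; the grip force is fixed at half the most. Time passes only in rows, so rows that do not move let the fingers close. It gives the time, the measured TCP pose, the force and the opening at its end, in the units of the state.
- arm.read_state(): the state, without advancing time (a new reading comes with each control period).
- arm.get_image(name): name is "scene" or "top"; returns (picture, depth): 384x512x3 uint8, red, green, blue; 384x512 float32, mm along the optical axis (not along the pixel's ray), 0 where there is no reading.
- arm.camera_model(name): a dict with "fx", "fy", "cx", "cy" (pixels), "pose" (4x4, takes a point from camera to world coordinates). Camera axes: x right, y down, z forward; pixel columns grow to the right and rows downward; lengths in mm; the calibration is good to about 2 mm. A picture is of the moment at which its call begins. camera_model takes no time and is no camera call.
- arm.job_done(): hands the job in, once; it reports no verdict.
The state is a dict: "clock": time; "joints": joint angles; "joint_vel": joint speeds; "joint_efforts": joint torques, N m; "position": TCP position; "ee_rot": TCP orientation; "contact_force": force on the tool from outside, world axes, zero at the start; "wrist_torque": the same for the moment, N m; "gripper_width": finger opening in mm.
Only numpy, scipy, OpenCV 4.12 (cv2) and the standard library are available. Lean on these libraries where they do the work, as an engineer would, in place of code of your own. Each camera call takes 0.05 s, during which the arm holds its last target.

TASK

The bay under the blue-dotted lid of the dish rack has aired long enough: put your fingertips lightly on the blue dot and press that lid gently down until it is fully shut, then take your hand well clear, some ten centimetres. Do not touch the red- and yellow-dotted lids, which stay ajar to air, nor the cup, bowl, teapot lid or skimmer, and do not lift anything.

Things in the scene. Friction and masses are not known exactly. Their poses are not given: they have to be found in the camera images.
- bay_blue: shallow grey bay of the rack's lid compartment with a white flap lid bearing a round blue press dot; 120 (x) x 124 (y) mm, 58 mm tall; origin at the centre of its underside, z up, -x its front (towards the robot), y along the row of three bays. The lid's hinge is a line along y at x = +58, z = +60 mm in this frame. The body does not turn with the lid
- dot_blue: blue round press dot, 32 mm across, standing 10 mm proud of the lid near its front edge; origin at the centre of its top face, z = outward normal of the lid. With the lid shut it lies 88 mm before the hinge line (at x = -30, y = 0, z = +75 mm in the bay's frame) and swings with the lid. It is a soft spring pad: yields up to 7 mm, about 1.1 N per mm; pushing the lid itself takes about 2 N here
- lid_blue (a joint): angle (rad) of the flap lid with the blue dot about its hinge at the far (+x) edge of its bay: 0 = fully shut (a firm stop), positive = front edge raised. Starts ajar at 0.30 to 0.50; a stiff hinge, it stays where it is left
- bay_red: shallow grey bay of the rack's lid compartment with a white flap lid bearing a round red press dot; 120 (x) x 124 (y) mm, 58 mm tall; origin at the centre of its underside, z up, -x its front (towards the robot), y along the row of three bays. The lid's hinge is a line along y at x = +58, z = +60 mm in this frame. The body does not turn with the lid
- dot_red: red round press dot, 32 mm across, standing 10 mm proud of the lid near its front edge; origin at the centre of its top face, z = outward normal of the lid. With the lid shut it lies 88 mm before the hinge line (at x = -30, y = 0, z = +75 mm in the bay's frame) and swings with the lid. It is a soft spring pad: yields up to 7 mm, about 1.1 N per mm; pushing the lid itself takes about 2 N here
- lid_red (a joint): angle (rad) of the flap lid with the red dot about its hinge at the far (+x) edge of its bay: 0 = fully shut (a firm stop), positive = front edge raised. Starts ajar at 0.30 to 0.50; a stiff hinge, it stays where it is left
- bay_yellow: shallow grey bay of the rack's lid compartment with a white flap lid bearing a round yellow press dot; 120 (x) x 124 (y) mm, 58 mm tall; origin at the centre of its underside, z up, -x its front (towards the robot), y along the row of three bays. The lid's hinge is a line along y at x = +58, z = +60 mm in this frame. The body does not turn with the lid
- dot_yellow: yellow round press dot, 32 mm across, standing 10 mm proud of the lid near its front edge; origin at the centre of its top face, z = outward normal of the lid. With the lid shut it lies 88 mm before the hinge line (at x = -30, y = 0, z = +75 mm in the bay's frame) and swings with the lid. It is a soft spring pad: yields up to 7 mm, about 1.1 N per mm; pushing the lid itself takes about 2 N here
- lid_yellow (a joint): angle (rad) of the flap lid with the yellow dot about its hinge at the far (+x) edge of its bay: 0 = fully shut (a firm stop), positive = front edge raised. Starts ajar at 0.30 to 0.50; a stiff hinge, it stays where it is left
- rack: grey plastic dish rack on the cart, fixed, 360 (x) x 430 (y) mm, rim 28 mm high; origin under its centre. The three bays stand in its front half in any order, three drying things in its rear half (wire prongs 53 mm high between them)
- cup: green melamine cup standing upside down, 74 mm across its mouth, 80 mm tall; loose; origin at the centre of its underside
- bowl: clear glass bowl, 100 mm across, 45 mm tall; loose; origin at the centre of its underside
- teapot_lid: white ceramic teapot lid, 84 mm across, 43 mm tall with its knob; loose; origin at the centre of its underside
- skimmer: flat steel skimmer lying on the cart to the robot's right, 290 mm long, disc 96 mm across, 5 mm thick; loose; origin on the handle's underside, disc centre 100 mm along +x

How it is judged:
By the outcome, as a careful person would: the job done as asked, in the order asked, and still so for the second after the job is handed in, with the robot touching nothing.
It also fails if it takes over 32 s, if anything falls off the work surface, if the arm or the gripper's body presses on something with over 40 N, if the wrist force passes 120 N, or if a joint passes its speed limit or range.

## Working session

There is one attempt and no reset: what is moved stays moved. The work goes in short steps, Python scripts to look and compute and a tool call to move; the robot and the scene stay as the last step left them, time stands still between calls to the robot, and variables do not carry over. Pictures are saved under pics/ and viewed, and the job is handed in when it is done.

Besides the shell and the picture viewer there is one more tool, called after "Request:" as name(argument=value, ...) on one line, values as JSON. servo_tool: Moves the arm, as the interface text tells. Its arguments: {"type":"object","properties":{"rows":{"type":"array","items":{"type":"object","properties":{"fingers":{"type":"number"},"x":{"type":"number"},"y":{"type":"number"},"z":{"type":"number"},"turn":{"type":"number"}}}}},"required":["rows"]}

```bash
mkdir -p pics; python3 - <<'E'
from bench import arm
import numpy as np,cv2
for n in("scene","top"):
    p,d=arm.get_image(n); np.savez(f"{n}0.npz",p=p,d=d)
    cv2.imwrite(f"pics/{n}0.png",p[:,:,::-1])
    m=arm.camera_model(n);print(n,m)
    hsv=cv2.cvtColor(p,cv2.COLOR_RGB2HSV)
    for c,lo,hi in(("blue",(100,120,50),(130,255,255)),("yellow",(20,120,80),(35,255,255)),("red",(0,150,60),(8,255,255))):
        k=cv2.inRange(hsv,lo,hi);nn,l,s,ce=cv2.connectedComponentsWithStats(k)
        for i in range(1,nn):
            if s[i,4]>30:
                v,u=np.nonzero(l==i);z=d[v,u];g=z>0
                P=np.c_[(u-m["cx"])/m["fx"]*z,(v-m["cy"])/m["fy"]*z,z,np.ones_like(z)][g]@np.array(m["pose"]).T
                print(n,c,s[i],ce[i].round(1),np.median(P[:,:3],0).round(1),P[:,:3].min(0).round(),P[:,:3].max(0).round())
s=arm.read_state();print(s)
E
```

```text
scene {'fx': 359.1656988952075, 'fy': 359.1656988952075, 'cx': 255.552487787697, 'cy': 193.45002743009078, 'pose': array([[ 1.18264549e-01,  7.47849460e-01, -6.53249326e-01,
         1.19300171e+03],
       [ 9.92980155e-01, -8.77591977e-02,  7.93015457e-02,
        -1.80711353e+02],
       [ 1.97698137e-03, -6.58042178e-01, -7.52978475e-01,
         7.86638746e+02],
       [ 0.00000000e+00,  0.00000000e+00,  0.00000000e+00,
         1.00000000e+00]])}
scene blue [297 148  10   9  73] [301.4 152.4] [472.3  34.4 111.4] [458.  21. 106.] [485.  48. 118.]
scene yellow [250 154  11  11  97] [255.  159.1] [487. -97. 115.] [ 471. -111.  104.] [500. -83. 122.]
scene red [342 141  10  10  76] [346.6 145.2] [462.1 165.3 116.2] [448. 151. 109.] [474. 180. 122.]
top {'fx': 447.8944427406005, 'fy': 447.8944427406005, 'cx': 263.94739132883495, 'cy': 196.70375355258273, 'pose': array([[ 2.79877545e-04, -9.89004542e-01,  1.47884877e-01,
         4.39966426e+02],
       [-9.99910399e-01,  1.70243001e-03,  1.32776489e-02,
        -1.08659746e+02],
       [-1.33834187e-02, -1.47875343e-01, -9.88915450e
[... 641 characters left out ...]
clock': 0.1, 'joints': array([-1.04739055e+00,  3.85532760e-01,  6.74357635e-03, -4.27014773e-04,
       -1.19400172e+00, -2.58613066e-01]), 'joint_vel': array([ 0.00022004, -0.00181906,  0.00201798,  0.00163791, -0.00121106,
       -0.00124003]), 'joint_efforts': array([-8.59490174e-04, -3.93317986e+01,  1.88928938e+01,  4.19794813e+00,
       -2.60545807e-03,  2.20472728e-06]), 'position': array([ 163.45176979, -602.70336016,  230.29269955]), 'ee_rot': array([-1.31931766e-01,  9.91258279e-01,  9.97652021e-04, -1.96615418e-04]), 'contact_force': array([-0.10920684,  0.46568129,  0.68361004]), 'wrist_torque': array([ 0.04107033, -0.05768548,  0.02164531]), 'gripper_width': 85.27239339395442}
```

View pics/scene0.png

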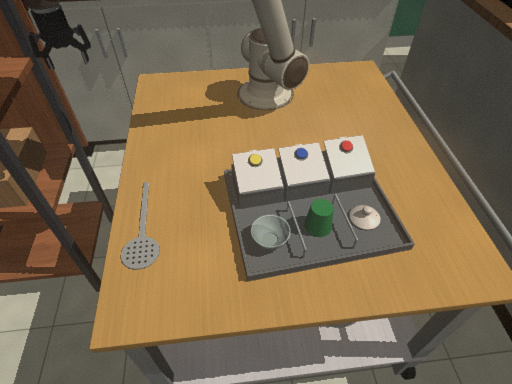

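View pics/top0.png

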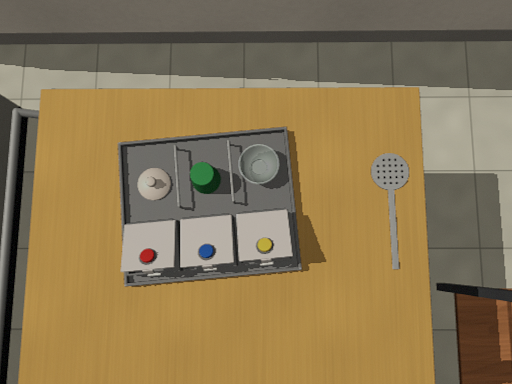

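The blue dot is on the middle lid (scene 301,152; top 206,251), with red on the +y side and yellow on the -y side. Next I'll get the row direction, lid angle and floor height.

```bash
cat > h.py <<'E'
from bench import arm
import numpy as np,cv2
def dots(n,p,save=None):
    hsv=cv2.cvtColor(p,cv2.COLOR_RGB2HSV);o={}
    for c,lo,hi in(("blue",(100,120,50),(130,255,255)),("yellow",(20,120,80),(35,255,255)),("red",(0,150,60),(8,255,255))):
        k=cv2.inRange(hsv,lo,hi);nn,l,s,ce=cv2.connectedComponentsWithStats(k)
        i=max([j for j in range(1,nn) if s[j,4]>12],key=lambda j:s[j,4],default=None)
        if i: o[c]=ce[i]
    return o
def ray(n,uv):
    m=arm.camera_model(n);T=np.array(m["pose"]);d=T[:3,:3]@[(uv[0]-m["cx"])/m["fx"],(uv[1]-m["cy"])/m["fy"],1]
    return T[:3,3],d/np.linalg.norm(d)
def tri(a,b):
    (p,d),(q,e)=a,b
    t=np.linalg.lstsq(np.c_[d,-e],q-p,rcond=None)[0];A=p+t[0]*d;B=q+t[1]*e
    return (A+B)/2,np.linalg.norm(A-B)
def cloud(n,d):
    m=arm.camera_model(n);v,u=np.mgrid[:384,:512]
    P=np.stack([(u-m["cx"])/m["fx"]*d,(v-m["cy"])/m["fy"]*d,d,np.ones_like(d)],-1)@np.array(m["pose"]).T
    return P[...,:3]
E
python3 - <<'E'
from h import *
S=np.load("scene0.npz");T=np.load("top0.npz")
a=dots("scene",S["p"]);b=dots("top",T["p"]);D={}
for c in a: D[c],e=tri(ray("scene",a[c]),ray("top",b[c]));print(c,D[c].round(1),e.round(1))
for n,f in(("top",T),("scene",S)):
    P=cloud(n,f["d"])
    hsv=cv2.cvtColor(f["p"],cv2.COLOR_RGB2HSV)
    w=((hsv[...,1]<40)&(hsv[...,2]>190)).astype(np.uint8)
    nn,l,s,ce=cv2.connectedComponentsWithStats(w)
    yaw=0.09
    for c in D:
        x=D[c]
        q=P-x;R=np.array([[np.cos(yaw),np.sin(yaw)],[-np.sin(yaw),np.cos(yaw)]])
        L=q[...,:2]@R.T
        k=(L[...,0]>18)&(L[...,0]<72)&(abs(L[...,1])<50)&(f["d"]>0)&(P[...,2]>55)
        X=P[k];A=np.c_[L[k],np.ones(k.sum())];co=np.linalg.lstsq(A,X[:,2],rcond=None)[0]
        print(n,c,k.sum(),"slope",co.round(3),"ang",np.arctan(-co[0]).round(3))
    # red-blue/yellow lid back edges: 
    for c in D:
        v,u=np.round((b if n=="top" else a)[c]).astype(int)[::-1]
    print(n,[ (s[i],ce[i].round()) for i in range(1,nn) if 300<s[i,4]<6000])
    # rack floor height: dark area in rear
    k=(P[...,0]>560)&(P[...,0]<680)&(P[...,1]>-60)&(P[...,1]<170)&(P[...,2]<30)&(hsv[...,2]<110)
    print("floor",np.percentile(P[k][:,2],[20,50,80]).round(1))
E
```

```text
blue [468.6  35.7 108.3] 0.1
yellow [482.8 -96.2 110.7] 0.3
red [458.4 167.2 112.6] 0.2
top blue 972 slope [ -0.337   0.    103.874] ang 0.325
top yellow 979 slope [-3.83000e-01 -1.00000e-03  1.06674e+02] ang 0.366
top red 974 slope [-3.9900e-01 -1.0000e-03  1.0801e+02] ang 0.38
top []
floor [ 9.5 11.4 13.2]
scene blue 667 slope [-3.34000e-01 -2.00000e-03  1.02663e+02] ang 0.322
scene yellow 717 slope [-3.84000e-01 -3.00000e-03  1.05848e+02] ang 0.367
scene red 654 slope [-3.9500e-01 -5.0000e-03  1.0699e+02] ang 0.376
scene [(array([ 324,  136,   50,   42, 1329], dtype=int32), array([349., 157.])), (array([ 279,  143,   50,   42, 1367], dtype=int32), array([303., 164.])), (array([ 233,  149,   50,   44, 1478], dtype=int32), array([257., 171.])), (array([346, 319,  50,  22, 686], dtype=int32), array([371., 330.])), (array([290, 356,  60,  19, 410], dtype=int32), array([321., 366.]))]
floor [ 9.4 10.7 12.2]
```

Request:
servo_tool(rows=[{"fingers": 0,"turn": 5},{"fingers": 0,"turn": 5}])

```text
invalid input at $.rows[0]: expected keys fingers, x, y, z, turn
```

Request:
servo_tool(rows=[{"fingers": 0,"x": 0,"y": 0,"z": 0,"turn": 5},{"fingers": 0,"x": 0,"y": 0,"z": 0,"turn": 5},{"fingers": 0,"x": -1.8,"y": 3,"z": 0,"turn": 0},{"fingers": 0,"x": -1.8,"y": 3,"z": 0,"turn": 0},{"fingers": 0,"x": -1.8,"y": 3,"z": 0,"turn": 0},{"fingers": 0,"x": -1.8,"y": 3,"z": 0,"turn": 0},{"fingers": 0,"x": -1.8,"y": 3,"z": 0,"turn": 0},{"fingers": 0,"x": -1.8,"y": 3,"z": 0,"turn": 0},{"fingers": 0,"x": -1.8,"y": 3,"z": 0,"turn": 0},{"fingers": 0,"x": -1.8,"y": 3,"z": 0,"turn": 0}])

```text
clock: 0.93
position: [285.5, -349.5, 231.0]
ee_rot: [-0.045, 0.999, 0.0, -0.0]
contact_force: [1.7, 0.2, 0.0]
gripper_width: 0.3
```

Request:
servo_tool(rows=[{"fingers": 0,"x": -1.8,"y": 3,"z": 0,"turn": 0},{"fingers": 0,"x": -1.8,"y": 3,"z": 0,"turn": 0},{"fingers": 0,"x": -1.8,"y": 3,"z": 0,"turn": 0},{"fingers": 0,"x": -1.8,"y": 3,"z": 0,"turn": 0},{"fingers": 0,"x": -1.8,"y": 3,"z": 0,"turn": 0},{"fingers": 0,"x": -1.8,"y": 3,"z": 0,"turn": 0},{"fingers": 0,"x": -1.8,"y": 3,"z": 0,"turn": 0},{"fingers": 0,"x": -1.8,"y": 3,"z": 0,"turn": 0},{"fingers": 0,"x": -1.8,"y": 3,"z": 0,"turn": 0},{"fingers": 0,"x": 0,"y": 0,"z": 0,"turn": 0}])

```text
clock: 1.77
position: [424.6, -63.9, 231.3]
ee_rot: [-0.048, 0.999, 0.0, 0.001]
contact_force: [0.2, -0.9, 0.5]
gripper_width: 0.2
```

Request:
servo_tool(rows=[{"fingers": 0,"x": 0,"y": 0,"z": 0,"turn": 0},{"fingers": 0,"x": 0,"y": 0,"z": 0,"turn": 0}])

```text
clock: 1.93
position: [421.9, -67.6, 230.9]
ee_rot: [-0.045, 0.999, -0.0, -0.001]
contact_force: [-0.6, 0.0, -0.6]
gripper_width: -0.2
```

Request:
servo_tool(rows=[{"fingers": 0,"x": -1.4,"y": 2.45,"z": 0,"turn": 0},{"fingers": 0,"x": -1.4,"y": 2.45,"z": 0,"turn": 0},{"fingers": 0,"x": -1.4,"y": 2.45,"z": 0,"turn": 0},{"fingers": 0,"x": -1.4,"y": 2.45,"z": 0,"turn": 0},{"fingers": 0,"x": 0,"y": 0,"z": 2,"turn": 0},{"fingers": 0,"x": 0,"y": 0,"z": 2,"turn": 0},{"fingers": 0,"x": 0,"y": 0,"z": 2,"turn": 0},{"fingers": 0,"x": 0,"y": 0,"z": 2,"turn": 0},{"fingers": 0,"x": 0,"y": 0,"z": 0,"turn": 0},{"fingers": 0,"x": 0,"y": 0,"z": 0,"turn": 0}])

```text
clock: 2.77
position: [468.7, 33.6, 150.9]
ee_rot: [-0.044, 0.999, -0.001, -0.001]
contact_force: [0.2, -0.5, 0.3]
gripper_width: -0.1
```

```bash
python3 - <<'E'
from h import *
s=arm.read_state();print(s["clock"],s["position"].round(1),s["contact_force"].round(1),s["ee_rot"].round(3))
for n in("scene","top"):
    p,d=arm.get_image(n);print(dots(n,p))
    c=p[100:220,200:400] if n=="scene" else p[180:300,110:310]
    cv2.imwrite(f"pics/{n}1.png",cv2.resize(c,None,fx=4,fy=4)[:,:,::-1])
E
```

```text
2.7667 [468.7  33.6 150.9] [ 0.2 -0.5  0.3] [-0.044  0.999 -0.001 -0.001]
{'blue': array([301.47297297, 152.37837838]), 'yellow': array([254.90721649, 159.17525773]), 'red': array([346.56      , 145.13333333])}
{'yellow': array([ 69.43209008, 159.17417312])}
```

View pics/scene1.png

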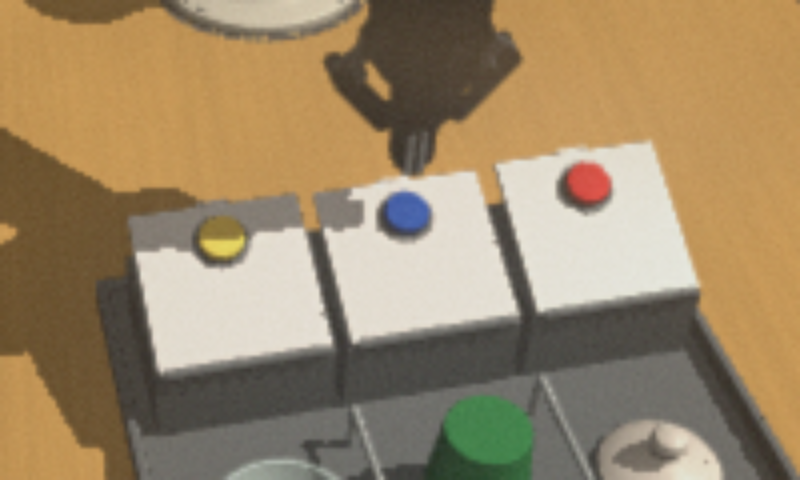

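```bash
python3 - <<'E'
from h import *
# where does the reached dot centre stand from tool: use axes
s=arm.read_state();p=s["position"]
from scipy.spatial.transform import Rotation as R
Q=R.from_quat(s["ee_rot"]).inv()
for g in([469,35,112],[460,34,82]): print(Q.apply(np.array(g)-p).round(1))
E
```

```text
[ 1.1  0.6 40.5]
[10.3  0.4 70.5]
```

The tips hang just above the blue dot (scene crop 412,165, dot at 406,214). Descending gently to make contact.

Request:
servo_tool(rows=[{"fingers": 0,"x": 0,"y": 0,"z": 0.8,"turn": 0},{"fingers": 0,"x": 0,"y": 0,"z": 0.8,"turn": 0},{"fingers": 0,"x": 0,"y": 0,"z": 0.8,"turn": 0},{"fingers": 0,"x": 0,"y": 0,"z": 0.6,"turn": 0},{"fingers": 0,"x": 0,"y": 0,"z": 0.3,"turn": 0},{"fingers": 0,"x": 0,"y": 0,"z": 0.3,"turn": 0},{"fingers": 0,"x": 0,"y": 0,"z": 0,"turn": 0},{"fingers": 0,"x": 0,"y": 0,"z": 0,"turn": 0}])

```text
clock: 3.53
position: [469.5, 35.0, 115.3]
ee_rot: [-0.045, 0.999, -0.0, 0.0]
contact_force: [0.4, 0.1, 0.2]
gripper_width: -0.0
```

Request:
servo_tool(rows=[{"fingers": 0,"x": 0,"y": 0,"z": 0.2,"turn": 0},{"fingers": 0,"x": 0,"y": 0,"z": 0.2,"turn": 0},{"fingers": 0,"x": 0,"y": 0,"z": 0,"turn": 0}])

```text
clock: 3.78
position: [469.3, 35.0, 111.2]
ee_rot: [-0.045, 0.999, 0.0, 0.0]
contact_force: [-0.5, 1.1, 1.5]
gripper_width: 0.4
```

Request:
servo_tool(rows=[{"fingers": 0,"x": 0.05,"y": 0,"z": 0.25,"turn": 0},{"fingers": 0,"x": 0.1,"y": 0,"z": 0.25,"turn": 0},{"fingers": 0,"x": 0.1,"y": 0,"z": 0.25,"turn": 0},{"fingers": 0,"x": 0.1,"y": 0,"z": 0.25,"turn": 0},{"fingers": 0,"x": 0.1,"y": 0,"z": 0.25,"turn": 0},{"fingers": 0,"x": 0.1,"y": 0,"z": 0.25,"turn": 0},{"fingers": 0,"x": 0,"y": 0,"z": 0,"turn": 0}])

```text
clock: 4.37
position: [463.4, 34.4, 95.7]
ee_rot: [-0.045, 0.999, -0.0, -0.0]
contact_force: [-0.1, 0.1, 0.0]
gripper_width: 0.0
```

Request:
servo_tool(rows=[{"fingers": 0,"x": 0.1,"y": 0,"z": 0.25,"turn": 0},{"fingers": 0,"x": 0.1,"y": 0,"z": 0.25,"turn": 0},{"fingers": 0,"x": 0.1,"y": 0,"z": 0.25,"turn": 0},{"fingers": 0,"x": 0,"y": 0,"z": 0.25,"turn": 0},{"fingers": 0,"x": 0,"y": 0,"z": 0,"turn": 0}])

```text
clock: 4.78
position: [460.3, 34.1, 85.8]
ee_rot: [-0.045, 0.999, -0.0, -0.001]
contact_force: [-1.1, 1.1, 1.4]
gripper_width: 0.1
```

```bash
python3 - <<'E'
from h import *
s=arm.read_state();print(s["clock"],s["position"].round(1),s["contact_force"].round(1),s["ee_rot"].round(3))
p,d=arm.get_image("scene");print(dots("scene",p))
cv2.imwrite(f"pics/scene2.png",cv2.resize(p[100:220,200:400],None,fx=4,fy=4)[:,:,::-1])
E
```

```text
4.7833 [460.3  34.1  85.8] [-1.1  1.1  1.4] [-0.045  0.999 -0.    -0.001]
{'blue': array([301.84210526, 159.57894737]), 'yellow': array([255.        , 159.10526316]), 'red': array([346.55844156, 145.25974026])}
```

View pics/scene2.png

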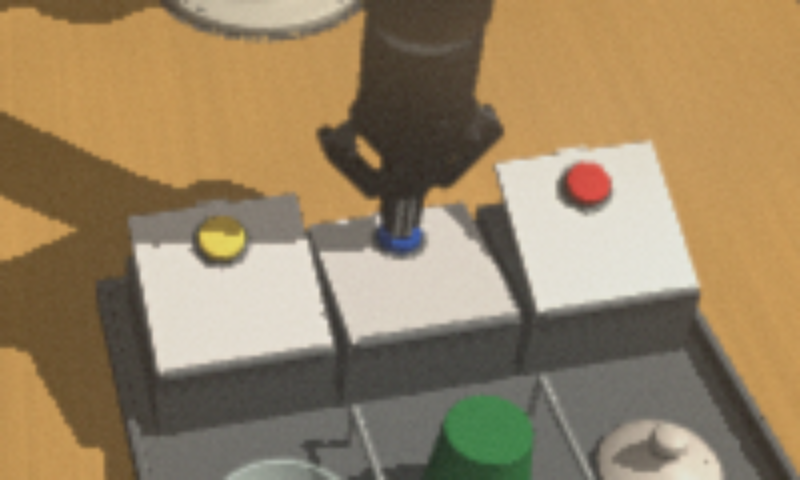

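The tips rest on the blue dot (crop 400,238) and the lid is almost level. I'll press on in small steps until the stop shows in the force.

Request:
servo_tool(rows=[{"fingers": 0,"x": 0,"y": 0,"z": 0.15,"turn": 0},{"fingers": 0,"x": 0,"y": 0,"z": 0.15,"turn": 0},{"fingers": 0,"x": 0,"y": 0,"z": 0,"turn": 0},{"fingers": 0,"x": 0,"y": 0,"z": 0,"turn": 0}])

```text
clock: 5.17
position: [460.5, 34.1, 83.3]
ee_rot: [-0.045, 0.999, -0.0, -0.0]
contact_force: [-1.8, 0.7, 4.2]
gripper_width: 0.2
```

Request:
servo_tool(rows=[{"fingers": 0,"x": 0,"y": 0,"z": 0.1,"turn": 0},{"fingers": 0,"x": 0,"y": 0,"z": 0.1,"turn": 0},{"fingers": 0,"x": 0,"y": 0,"z": 0,"turn": 0},{"fingers": 0,"x": 0,"y": 0,"z": 0,"turn": 0}])

```text
clock: 5.5
position: [460.5, 34.1, 81.4]
ee_rot: [-0.045, 0.999, -0.0, -0.0]
contact_force: [-1.7, 1.3, 5.5]
gripper_width: 0.2
```

Request:
servo_tool(rows=[{"fingers": 0,"x": 0,"y": 0,"z": 0.1,"turn": 0},{"fingers": 0,"x": 0,"y": 0,"z": 0,"turn": 0},{"fingers": 0,"x": 0,"y": 0,"z": 0,"turn": 0}])

```text
clock: 5.75
position: [460.5, 34.1, 80.5]
ee_rot: [-0.045, 0.999, -0.0, -0.0]
contact_force: [-2.9, 1.1, 6.3]
gripper_width: -0.0
```

Request:
servo_tool(rows=[{"fingers": 0,"x": 0,"y": 0,"z": -0.3,"turn": 0},{"fingers": 0,"x": 0,"y": 0,"z": -0.5,"turn": 0},{"fingers": 0,"x": 0,"y": 0,"z": -1.5,"turn": 0},{"fingers": 0,"x": 0,"y": 0,"z": -2.5,"turn": 0},{"fingers": 0,"x": 0,"y": 0,"z": -2.5,"turn": 0},{"fingers": 0,"x": 0,"y": 0,"z": -2.5,"turn": 0},{"fingers": 0,"x": 0,"y": 0,"z": -2.5,"turn": 0},{"fingers": 0,"x": 0,"y": 0,"z": -2.5,"turn": 0},{"fingers": 0,"x": 0,"y": 0,"z": 0,"turn": 0},{"fingers": 0,"x": 0,"y": 0,"z": 0,"turn": 0}])

```text
clock: 6.58
position: [461.7, 34.5, 229.6]
ee_rot: [-0.045, 0.999, 0.001, 0.002]
contact_force: [-0.7, 0.0, 0.2]
gripper_width: 0.0
```

```bash
python3 - <<'E'
from h import *
s=arm.read_state();print(s["clock"],s["position"].round(1),s["contact_force"].round(1))
p,d=arm.get_image("scene");print(dots("scene",p))
cv2.imwrite(f"pics/scene3.png",cv2.resize(p[100:220,200:400],None,fx=4,fy=4)[:,:,::-1])
P=cloud("scene",d);yaw=.09;R=np.array([[np.cos(yaw),np.sin(yaw)],[-np.sin(yaw),np.cos(yaw)]])
for c,x in dict(blue=[460,34],yellow=[482.8,-96.2],red=[458.4,167.2]).items():
    L=(P[...,:2]-x)@R.T
    k=(L[...,0]>20)&(L[...,0]<72)&(abs(L[...,1])<50)&(d>0)&(P[...,2]>55)
    co=np.linalg.lstsq(np.c_[L[k],np.ones(k.sum())],P[k][:,2],rcond=None)[0]
    print(c,k.sum(),co.round(3),np.arctan(-co[0]).round(3))
E
```

```text
6.5833 [461.7  34.5 229.6] [-0.7  0.   0.2]
{'blue': array([299.61538462, 157.59615385]), 'yellow': array([254.95833333, 159.14583333]), 'red': array([346.5443038 , 145.36708861])}
blue 3001 [-5.28000e+00 -3.70000e-01  5.79191e+02] 1.384
yellow 711 [-3.8600e-01  1.0000e-03  1.0593e+02] 0.368
red 637 [-3.99000e-01 -4.00000e-03  1.07195e+02] 0.38
```

View pics/scene3.png

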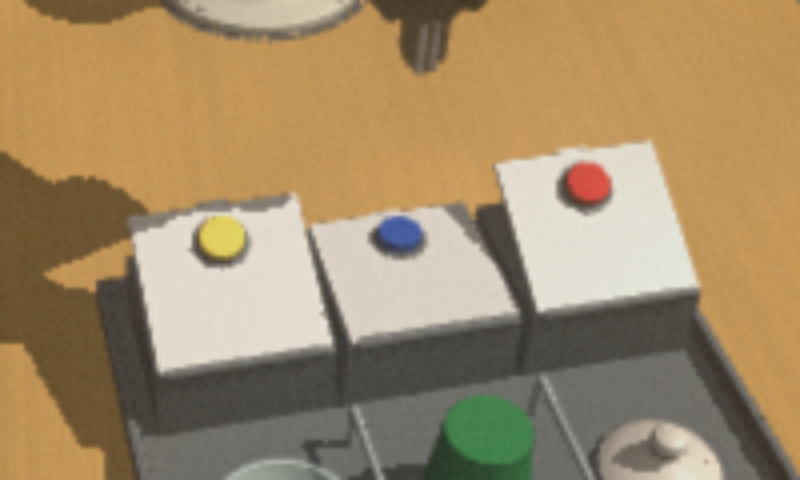

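The fit for blue picked up arm points, so I'll refit with a height cap.

```bash
python3 - <<'E'
from h import *
p,d=arm.get_image("scene")
P=cloud("scene",d);yaw=.09;R=np.array([[np.cos(yaw),np.sin(yaw)],[-np.sin(yaw),np.cos(yaw)]])
L=(P[...,:2]-[460,34])@R.T
for lo,hi in((20,82),(-20,82)):
    k=(L[...,0]>lo)&(L[...,0]<hi)&(abs(L[...,1])<50)&(abs(L[...,1])>(20 if lo<0 else 0))&(d>0)&(P[...,2]>60)&(P[...,2]<100)
    co=np.linalg.lstsq(np.c_[L[k],np.ones(k.sum())],P[k][:,2],rcond=None)[0]
    print(k.sum(),co.round(4),"rms",np.std(P[k][:,2]-np.c_[L[k],np.ones(k.sum())]@co).round(2))
print(arm.read_state()["position"])
E
```

```text
573 [-1.10000e-03  1.00000e-03  7.53211e+01] rms 1.31
551 [-1.00000e-04  1.00000e-03  7.52504e+01] rms 1.31
[460.31728671  34.07074572 227.45274241]
```

```bash
python3 -c "
from bench import arm
print(arm.job_done())"
```

```text
the job is handed in; nothing more can be done
None
```

The blue-dotted lid is fully shut. I pressed it with the closed fingertips on the blue dot, peaking at about 6 N, then lifted the hand about 14 cm above the dot and handed the job in at about 6.6 s.

**Last checks:**
- **Blue lid:** a plane fitted to its depth points had a slope of about 0.001 rad; it began at about 0.32 rad.
- **Red and yellow lids:** they measured about 0.38 and 0.37 rad, the same as before. Their dots had not moved in the picture.
- **Cup, bowl, teapot lid and skimmer:** I did not go near them. The last picture, which was cropped, shows nothing disturbed near the lids. I did not measure these four things again.

**What went wrong on the way:** the first move call was refused for missing keys, and nothing moved. The first fit of the blue lid after pressing was wrong because it included points on the arm, so I refitted it with a height limit.

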